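# Set the sandwich press's heat wheel and shut its lid to preheat

### The arm

A 6-joint arm with a two-finger parallel gripper is mounted at the origin on a cart in front of the work surface, level with it; the furniture and walls round the work are solid. World frame = base frame: x ahead of the robot, y to its left, z up, the work surface at z = 0. Lengths are in m, angles in rad, forces in N, time in s.
With the tool pointing down it reaches from about 0.225 to 0.875 m from the base axis. Payload 3.4 kg.
Tool frame: the origin (TCP) lies between the finger pads; the fingertips stand 19 mm ahead of it and the grasp point (between the pads) is the TCP; z points along the fingers, y is the line along which they close (so a half turn about z gives the same grasp; the last joint's range is limited). The gripper opens to 85 mm and grips with 20 to 120 N. Pads are 22 mm wide; open, the fingers measure 114 mm over their backs; the gripper's body (76 mm by 85 mm) begins 54 mm behind the grasp point. The pads swing forward as they close: fully open they stand 13 mm farther back than shut.
Start: joints at [1.157, 0.276, 1.505, -0, 1.361, -0.121], TCP at [0.166, 0.551, 0.213] pointing down, gripper open.
Joint ranges: [-2.89, 2.89], [-0.75, 2.08], [0.22, 2.7], [-1.18, 4.32], [0.11, 2.71], [-2.7, 2.7]. Speed limits (rad/s): [2.57, 2.57, 3.14, 3.14, 3.14, 3.14].

### API

Orientations are given as a unit quaternion [w, x, y, z].
In Python, from rig import get_state, imaging, ticket gives the robot as it stands. The module is installed in compiled form; this text tells all that it offers.
- The arm moves only by the shell command python3 -m inch 'ROWS' [FORCE]. ROWS is JSON, a list of rows, each an object with "claw": the opening, from -1 (shut) to 1 (fully open); "travel": the shift along the world's x, y, z in units of 200 mm (1.0 is 200 mm), a list of three; "turn": the turn about the world's z in units of 180 degrees (1.0 is 180 degrees). A call has 1 to 5 rows; each row is the pose to reach, as a shift and turn from the pose commanded when the call began, turning the shorter way round; what a row does not reach only later rows make up. A row lasts 1/10 s, in which the tool goes at most 50 mm and 8.59 degrees, less where a joint would pass 70% of its speed; a pose out of reach is approached as far as the arm can. A call with a number of a shift or a turn outside -1 to 1 is refused whole. A call with a gripper value outside its range is refused whole. The fingers move at their own pace and stop on an object; FORCE is the grip in N (left out, the last holds). Time passes only in rows, so rows that repeat a pose let the fingers close. It gives the time, the measured TCP pose, the force, the opening and the grip force at its end, in the units of the state.
- get_state(): the state, without advancing time (a new reading comes with each control period).
- imaging.get_image(name): name is "scene" or "top" or "wrist"; returns the picture (420x560x3 uint8, red, green, blue); there is no depth.
- imaging.camera_params(name): a dict with "camera_matrix" (3x3 intrinsics, pixels), "cam_to_world" (4x4, takes a point from camera to world coordinates); the wrist camera has in their place "T_tool_cam" (4x4, takes a point from camera to tool coordinates, whose origin is the TCP and whose axes are the flange's). Camera axes: x right, y down, z forward; pixel columns grow to the right and rows downward; lengths in m; the calibration is good to about 2 mm. A picture is of the moment at which its call begins: read the wrist's pose just before it. camera_params takes no time and is no camera call.
- ticket.sign_off(): hands the job in; it is judged then, once.
The state is a dict: "clock": time; "qpos": joint angles; "qd": joint speeds; "effort": joint torques, N m; "position": TCP position; "ee_rot": TCP orientation; "contact_force": force on the tool from outside, world axes, zero at the start; "moment": the same for the moment, N m; "width": finger opening in m; "gripper_force": force on a finger pad.
Only numpy, scipy, OpenCV 4.12 (cv2) and the standard library are available. Lean on these libraries where they do the work, as an engineer would, in place of code of your own. Each camera call takes 0.05 s, during which the arm holds its last target. There are 200 camera calls.

### The job

Get the sandwich press ready to preheat: roll the knurled heat wheel on its front ledge up, click after click, until it rests in its click with the red pointer on the orange mark, and push the lid down until it is fully shut. Press the wheel only lightly, do not slam the lid, and leave the butter and the glass behind it where they stand.

Things in the scene. Friction and masses are not known exactly. Their poses are not given: they have to be found in the camera images.
- press: black and steel sandwich press, fixed; 232 mm deep (its x), 230 wide (its y), 122 high shut. Origin: centre of its underside; x points from its front ledge back to its hinge, y to the left seen from the front, z up. The flat ledge, 70 mm high, runs from x = -118 to -45 mm
- wheel_crest (a point): highest point of the grey knurled heat wheel (x = -82, y = 0, z = 82 mm in the press's frame). Wheel 68 mm in diameter, 15 wide, axis along the press's x; 12 mm of it stand out of the ledge and do not give when pressed. A fingertip pressed lightly on the crest and drawn along the press's y rolls it, about 20 mm a stroke, then it must be lifted and set back
- heat_wheel: grey knurled heat wheel, 36 ridges, 68 mm in diameter, 15 mm wide; origin: the wheel's centre, 34 mm straight below the crest; it turns about its own x. It should feel no more than 30 N
- heat_setting (a joint): turn of the heat wheel (rad): 0 lowest setting, a click every 0.2618 (8.9 mm of rim), stops just past clicks 0 and 7. Grows as the crest moves right seen from the front (the press's -y). The orange mark is click 6: 1.571 rad. Starts between clicks 0 and 3. Released, it springs into the nearest click; the next one takes 3 to 4 N along the rim, so too light a touch slips
- pointer (a point): red pointer 3.5 mm wide in the groove in front of the wheel, its foot at ledge height; it moves 12 mm to the right (the press's -y) with each click up
- orange_mark (a point): point of the groove at the orange mark, the seventh of eight marks from the left (x = -111.5, y = -30, z = 70 mm in the press's frame); the others are white
- lid (a joint): opening angle of the lid (rad): 0 fully shut, limit 1.15, starts between 0.85 and 1.05. Hinge axis along the press's y at x = +100, z = 80 mm. A friction hinge: the lid stays where it is left and wants about 1 to 2 N at its front edge to move down
- lid_front (a point): point on the lid's steel outer face, midway across: 130 mm from the hinge axis along the lid, 42 mm off the hinge plane. Its x axis points along the lid to the hinge, its z out of the steel face. A black bar handle, 14 mm thick, runs across the front 158 mm from the hinge axis, 22 mm off the hinge plane
- butter: pack of butter, standing behind the press, 73 x 102 x 37 mm, bystander; origin under its centre
- tumbler: clear glass, 79 mm across, 90 high, standing right behind the press, bystander; origin under its centre

How it is judged:
At the end, for the whole second after the job is handed in: The heat wheel rests in click 6 (1.571 rad within 0.08), so that the red pointer stands on the orange mark, and the lid is fully shut (under 0.04 rad, 6 mm at its front edge), both at rest (value of joint heat_setting between 1.491 and 1.651 rad and velocity of joint heat_setting between -0.05 and 0.05 rad/s and value of joint lid below 0.04 rad and velocity of joint lid above -0.05 rad/s); the robot touches nothing.
It fails at once if the knurled wheel is pressed with more than 30 N (contact force between anything else and heat_wheel above 30 N).
It fails at once if the lid is slammed (shuts faster than 2.5 rad/s) (velocity of joint lid below -2.5 rad/s).
It fails at once if the butter or the glass is moved by more than 30 mm (distance of any of butter, tumbler from where it was at the start of the episode above 0.03 m).
It also fails if it takes over 58 s, if anything falls off the work surface, if the arm or the gripper's body presses on something with over 40 N, if the wrist force passes 120 N, or if a joint passes its speed limit or range.

## Working session

There is one attempt and no reset: what is moved stays moved. The work goes in short steps, Python scripts to look and compute and a shell command to move; the robot and the scene stay as the last step left them, time stands still between calls to the robot, and variables do not carry over. Pictures are saved under pics/ and viewed, at most 10 in all, crops included, and the job is handed in when it is done.

```bash
mkdir -p pics; python3 - <<'E'
from rig import get_state, imaging
import cv2, numpy as np
np.set_printoptions(precision=4,suppress=True)
s=get_state();print(s)
a=imaging.get_image("scene");b=imaging.get_image("top")
cv2.imwrite("pics/scene0.png",a[:,:,::-1]);cv2.imwrite("pics/top0.png",b[:,:,::-1])
for n in("scene","top","wrist"):print(n,imaging.camera_params(n))
E
```

```text
{'clock': 0.0, 'qpos': array([ 1.157 ,  0.2766,  1.5062, -0.    ,  1.3607, -0.121 ]), 'qd': array([ 0.0005,  0.0013,  0.0002,  0.0023,  0.0004, -0.0009]), 'effort': array([  0.0003, -41.6767, -24.5808,  -0.0001,   0.011 ,  -0.    ]), 'position': array([0.1657, 0.55  , 0.2122]), 'ee_rot': array([-0.0002,  0.1459,  0.9893, -0.0009]), 'contact_force': array([-0.0515,  0.5397,  0.4272]), 'moment': array([0.0168, 0.0019, 0.018 ]), 'gripper_force': 0.0, 'width': 0.085697887026757}
scene {'camera_matrix': array([[486.1592,   0.    , 275.6044],
       [  0.    , 486.1592, 207.8658],
       [  0.    ,   0.    ,   1.    ]]), 'cam_to_world': array([[ 0.5935, -0.5316,  0.6043, -0.0624],
       [-0.8048, -0.3855,  0.4513, -0.2231],
       [-0.007 , -0.7542, -0.6567,  0.8068],
       [ 0.    ,  0.    ,  0.    ,  1.    ]])}
top {'camera_matrix': array([[413.3277,   0.    , 286.6513],
       [  0.    , 413.3277, 214.3137],
       [  0.    ,   0.    ,   1.    ]]), 'cam_to_world': array([[ 0.0116, -0.9845,  0.1749,  0.4571],
       [-0.9994, -0.0171, -0.0301,  0.2744],
       [ 0.0326, -0.1745, -0.9841,  0.9197],
       [ 0.    ,  0.    ,  0.    ,  1.    ]])}
wrist {'camera_matrix': array([[348.8792,   0.    , 279.2016],
       [  0.    , 348.8792, 209.699 ],
       [  0.    ,   0.    ,   1.    ]]), 'T_tool_cam': array([[ 0.    , -0.9574, -0.2889,  0.0726],
       [ 1.    , -0.0002,  0.0008,  0.0002],
       [-0.0008, -0.2889,  0.9574, -0.1601],
       [ 0.    ,  0.    ,  0.    ,  1.    ]])}
```

View pics/scene0.png

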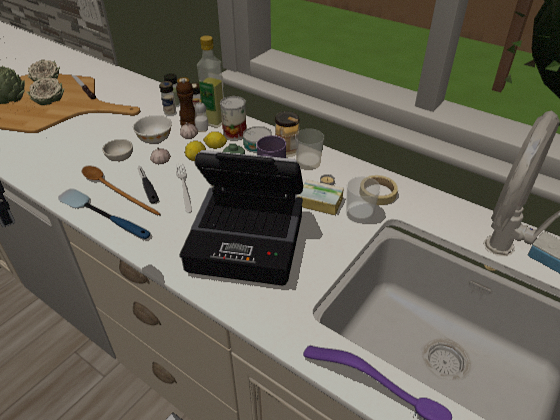

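View pics/top0.png

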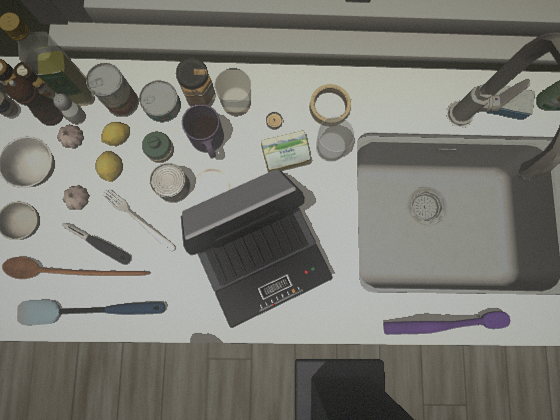

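```bash
python3 - <<'E'
import cv2,numpy as np
t=cv2.imread("pics/top0.png")[215:335,190:340];s=cv2.imread("pics/scene0.png")[215:285,180:310]
t=cv2.resize(t,None,fx=5,fy=4.9*5/4.9,interpolation=3)[:, :800]
cv2.imwrite("pics/topc.png",t)
s=cv2.resize(s,None,fx=6,fy=6,interpolation=3);s=cv2.convertScaleAbs(s,alpha=1.8);cv2.imwrite("pics/scenec.png",s)
E
```

```text
(no output)
```

View pics/topc.png

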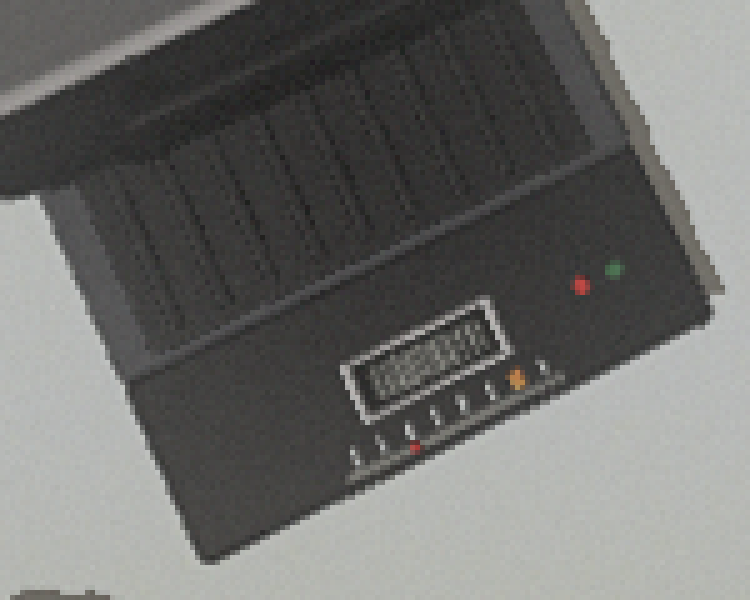

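View pics/scenec.png

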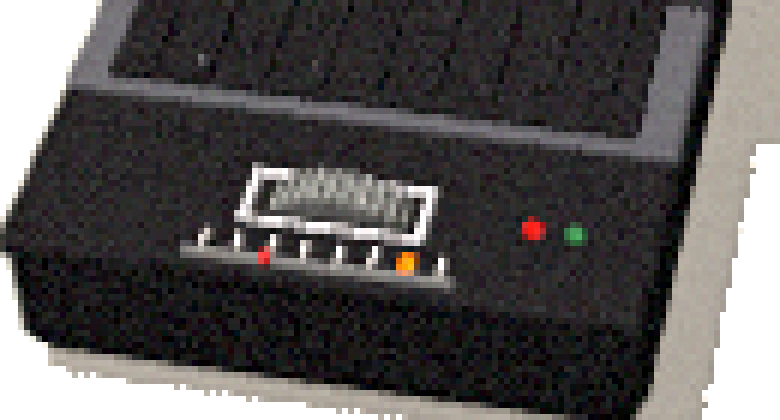

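```bash
cat > h.py <<'E'
from rig import get_state, imaging
import cv2, numpy as np
from scipy.optimize import least_squares
np.set_printoptions(precision=4,suppress=True)
def proj(P,K,T):
    c=(np.asarray(P)-T[:3,3])@T[:3,:3]; return c[:,:2]/c[:,2:]@np.diag([K[0,0],K[1,1]])+K[:2,2]
def press2w(p,P):
    c,s=np.cos(p[2]),np.sin(p[2]); P=np.asarray(P,float)
    return np.c_[p[0]+c*P[:,0]-s*P[:,1],p[1]+s*P[:,0]+c*P[:,1],P[:,2]]
E
python3 - <<'E'
from h import *
obs={"top":([(-45,115,70),(-45,-115,70),(-82,0,70),(-111.5,0,70),(-118,115,70),(-118,-115,70)],
 [(130,380),(630,148),(425,360),(455,428),(205,560),(712,312)],5,(190,215)),
"scene":([(-45,115,70),(-45,-115,70),(-82,0,70),(-111.5,0,70),(-118,115,70)],
 [(75,90),(680,158),(340,205),(318,266),(5,245)],6,(180,215))}
def r(p,v=0):
    o=[]
    for n,(P,u,k,off) in obs.items():
        c=imaging.camera_params(n)
        o.append(proj(press2w(p,np.array(P)/1e3),c["camera_matrix"],c["cam_to_world"])-(np.array(u)/k+off))
    return np.vstack(o) if v else np.vstack(o).ravel()
s=least_squares(r,[.4,.3,.4],loss="soft_l1");p=s.x
print(p,np.degrees(p[2]));print(r(p,1))
print(press2w(p,np.array([(-82,0,82),(-82,-10,82),(0,0,0)])/1e3))
for L in (.85,.95,1.05,0.5,0):
    # handle bar & lid_front
    for d,h in((158,22),(130,42)):
        x=100-d*np.cos(L)+h*np.sin(L); z=80+d*np.sin(L)+h*np.cos(L)
        q=press2w(p,[(x/1e3,0,z/1e3)]);c=imaging.camera_params("top");c2=imaging.camera_params("scene")
        print(L,d,q,proj(q,c["camera_matrix"],c["cam_to_world"]),proj(q,c2["camera_matrix"],c2["cam_to_world"]))
E
```

```text
[0.5352 0.3067 0.4551] 26.077097217410117
[[-0.7895  2.3985]
 [ 1.6616  0.137 ]
 [-0.1247 -1.638 ]
 [ 0.0952 -1.8191]
 [-0.9203  0.2294]
 [ 0.9849 -0.3959]
 [-2.4741  0.6228]
 [ 0.3552  2.1635]
 [ 0.3198 -0.0526]
 [ 0.5752 -0.053 ]
 [-1.6641 -1.321 ]]
[[0.4615 0.2706 0.082 ]
 [0.4659 0.2616 0.082 ]
 [0.5352 0.3067 0.    ]]
0.85 158 [[0.5462 0.3121 0.2132]] [[251.9354 234.6089]] [[243.7891 167.8804]]
0.85 130 [[0.5763 0.3268 0.2054]] [[244.1667 217.9384]] [[247.5803 161.5964]]
0.95 158 [[0.5585 0.3181 0.2213]] [[248.3337 226.7557]] [[245.109  160.8138]]
0.95 130 [[0.5878 0.3324 0.2102]] [[240.9348 210.9195]] [[248.8128 156.2986]]
1.05 158 [[0.5715 0.3245 0.228 ]] [[244.5451 218.5138]] [[246.5273 154.1765]]
1.05 130 [[0.5996 0.3382 0.2137]] [[237.6417 203.7818]] [[250.0977 151.4608]]
0.5 158 [[0.5099 0.2943 0.1751]] [[262.3797 257.5176]] [[240.225  194.5287]]
0.5 130 [[0.5406 0.3093 0.1792]] [[254.3235 240.1031]] [[243.9266 182.77  ]]
0 158 [[0.4831 0.2812 0.102 ]] [[269.7408 274.0374]] [[238.8091 230.342 ]]
0 130 [[0.5082 0.2935 0.122 ]] [[263.4898 260.3889]] [[241.3912 214.47  ]]
```

```bash
python3 -m inch '[{"claw":-1,"travel":[0.7,-0.7,0],"turn":0.238},{"claw":-1,"travel":[0.7,-0.7,0],"turn":0.238},{"claw":-1,"travel":[0.7,-0.7,0],"turn":0.238},{"claw":-1,"travel":[0.7,-0.7,0],"turn":0.238},{"claw":-1,"travel":[0.7,-0.7,0],"turn":0.238}]'; python3 -m inch '[{"claw":-1,"travel":[0.7,-0.7,-0.1],"turn":0},{"claw":-1,"travel":[0.7,-0.7,-0.1],"turn":0},{"claw":-1,"travel":[0.7,-0.7,-0.1],"turn":0},{"claw":-1,"travel":[0.7,-0.7,-0.1],"turn":0},{"claw":-1,"travel":[0.7,-0.7,-0.1],"turn":0}]'
python3 - <<'E'
from h import *
s=get_state();print(s);a=imaging.get_image("wrist")[:,:,::-1];cv2.imwrite("pics/w1.png",cv2.resize(a,None,fx=1.42,fy=1.42,interpolation=3))
E
```

```text
clock: 0.6
position: [0.3082, 0.4076, 0.2127]
ee_rot: [0.0, -0.202, 0.979, -0.001]
contact_force: [-1.0, 0.2, -0.6]
width: 0.012
gripper_force: 0.0
clock: 1.1
position: [0.4498, 0.2661, 0.192]
ee_rot: [0.0, -0.198, 0.98, -0.002]
contact_force: [-1.3, 0.5, 0.1]
width: 0.0004
gripper_force: 0.0
{'clock': 1.1, 'qpos': array([ 0.4034,  0.2109,  1.6488, -0.0032,  1.2823, -1.5644]), 'qd': array([ 0.079 , -0.0224,  0.0166,  0.0891,  0.0428,  0.0531]), 'effort': array([ -1.6637, -36.6625, -23.9353,  -0.4847,  -0.1418,  -0.3221]), 'position': array([0.4498, 0.2661, 0.192 ]), 'ee_rot': array([ 0.0001, -0.1976,  0.9803, -0.0015]), 'contact_force': array([-1.2897,  0.5274,  0.1185]), 'moment': array([ 0.086, -0.036, -0.05 ]), 'gripper_force': 0.0, 'width': 0.0004053923907509012}
```

View pics/w1.png

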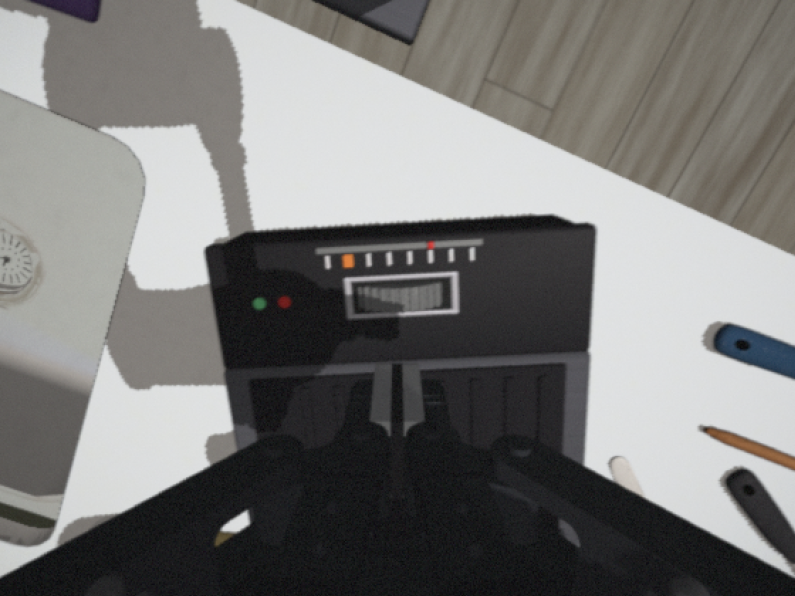

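```bash
python3 - <<'E'
from h import *
from scipy.spatial.transform import Rotation as R
q=np.array([0.0001,-0.1976,0.9803,-0.0015]);t=[.4498,.2661,.192]
T=np.eye(4);T[:3,:3]=R.from_quat(q[[1,2,3,0]]).as_matrix();T[:3,3]=t
c=imaging.camera_params("wrist");W=T@c["T_tool_cam"];K=c["camera_matrix"]
P=np.array([(-82,0,70),(-111.5,0,70),(-111.5,-30,70),(-111.5,18,70),(-118,115,70),(-118,-115,70),(-45,115,70),(-45,-115,70)])/1e3
u=np.array([(402,295.5),(400,246.5),(347,249.5),(431,245),(595,226),(207,247),(590,352),(224,366)])/1.42-.15
w=np.array([3,3,3,3,1,1,1,1])[:,None]
f=lambda p:(w*(proj(press2w(p,P),K,W)-u)).ravel()
s=least_squares(f,[.53,.30,.45],loss="soft_l1");p=s.x;print(p,np.degrees(p[2]));print(f(p).reshape(-1,2)/w)
print(press2w(p,np.array([(-82,0,82),(-82,10,82),(-82,-10,82)])/1e3))
x=T[:3,0];print(np.degrees(np.arctan2(x[1],x[0])))
E
```

```text
[0.5328 0.3085 0.4511] 25.84476862416064
[[ 0.0947  0.1522]
 [-0.298   0.1824]
 [ 0.5195 -0.0286]
 [-0.1595  0.0943]
 [ 4.1197 -0.7178]
 [-4.9076 -0.6888]
 [ 2.1205 -5.4961]
 [-2.9711 -2.6755]]
[[0.459  0.2728 0.082 ]
 [0.4547 0.2818 0.082 ]
 [0.4634 0.2638 0.082 ]]
-157.20712773397122
```

```bash
python3 -m inch '[{"claw":-1,"travel":[0.035,0.07,-0.2],"turn":0.016},{"claw":-1,"travel":[0.035,0.07,-0.36],"turn":0.016},{"claw":-1,"travel":[0.035,0.07,-0.41],"turn":0.016},{"claw":-1,"travel":[0.035,0.07,-0.41],"turn":0.016},{"claw":-1,"travel":[0.035,0.07,-0.41],"turn":0.016}]'
```

```text
clock: 1.65
position: [0.4532, 0.2854, 0.1123]
ee_rot: [0.001, -0.226, 0.974, 0.0]
contact_force: [0.2, 0.3, 0.3]
width: -0.0001
gripper_force: 0.0
```

```bash
python3 -m inch '[{"claw":-1,"travel":[0.0075,-0.018,-0.03],"turn":0},{"claw":-1,"travel":[0.0075,-0.018,-0.04],"turn":0},{"claw":-1,"travel":[0.0075,-0.018,-0.045],"turn":0},{"claw":-1,"travel":[0.0075,-0.018,-0.05],"turn":0},{"claw":-1,"travel":[0.0075,-0.018,-0.05],"turn":0}]'
```

```text
clock: 2.15
position: [0.4545, 0.2809, 0.1012]
ee_rot: [0.0, -0.225, 0.974, 0.0]
contact_force: [0.5, 0.4, -0.3]
width: 0.0001
gripper_force: 0.0
```

```bash
for i in 1 2 3 4; do :; done; python3 -m inch '[{"claw":-1,"travel":[0,0,-0.005],"turn":0},{"claw":-1,"travel":[0,0,-0.01],"turn":0},{"claw":-1,"travel":[0,0,-0.01],"turn":0}]'
```

```text
clock: 2.45
position: [0.4544, 0.2809, 0.099]
ee_rot: [-0.0, -0.225, 0.974, 0.0]
contact_force: [-0.1, 0.0, 0.2]
width: -0.0004
gripper_force: 0.0
```

```bash
python3 -m inch '[{"claw":-1,"travel":[0,0,-0.005],"turn":0},{"claw":-1,"travel":[0,0,-0.005],"turn":0}]';  python3 -m inch '[{"claw":-1,"travel":[0,0,-0.005],"turn":0},{"claw":-1,"travel":[0,0,-0.005],"turn":0}]'
```

```text
clock: 2.65
position: [0.4544, 0.2809, 0.098]
ee_rot: [-0.0, -0.225, 0.974, 0.0]
contact_force: [0.5, 0.3, -0.3]
width: -0.0001
gripper_force: 0.0
clock: 2.85
position: [0.4544, 0.2809, 0.097]
ee_rot: [-0.0, -0.225, 0.974, 0.0]
contact_force: [0.0, -0.1, 0.8]
width: 0.0004
gripper_force: 0.0
```

```bash
python3 -m inch '[{"claw":-1,"travel":[0,0,-0.003],"turn":0},{"claw":-1,"travel":[0,0,-0.005],"turn":0}]';  python3 -m inch '[{"claw":-1,"travel":[0,0,-0.003],"turn":0},{"claw":-1,"travel":[0,0,-0.003],"turn":0}]'
```

```text
clock: 3.05
position: [0.4545, 0.281, 0.0961]
ee_rot: [0.0, -0.225, 0.974, 0.0]
contact_force: [-0.5, 0.1, -0.3]
width: -0.0002
gripper_force: 0.0
clock: 3.25
position: [0.4544, 0.2809, 0.0954]
ee_rot: [-0.0, -0.225, 0.974, 0.0]
contact_force: [0.2, -0.7, 0.3]
width: -0.0002
gripper_force: 0.0
```

```bash
python3 - <<'E'
from h import *
a=imaging.get_image("wrist")[120:420,130:430,::-1];cv2.imwrite("pics/w2.png",cv2.convertScaleAbs(cv2.resize(a,None,fx=2,fy=2,interpolation=3),alpha=2))
E
```

```text
(no output)
```

View pics/w2.png

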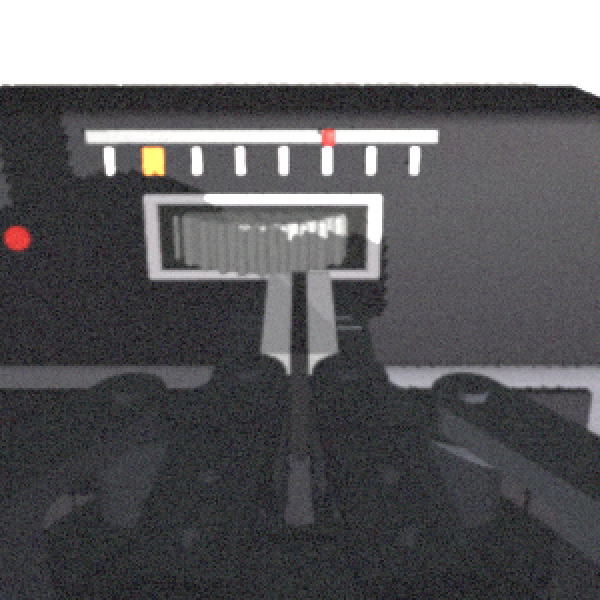

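```bash
python3 - <<'E'
from h import *
c=imaging.camera_params("scene");s=get_state();t=s["position"]
P=[t-[0,0,.019],t,t+[0,0,.024],[.459,.2728,.082]]
uv=proj(P,c["camera_matrix"],c["cam_to_world"]);u0=(uv[0]-[50,50]).astype(int);print(uv,(uv-u0)*6)
a=imaging.get_image("scene")[u0[1]:u0[1]+80,u0[0]:u0[0]+100,::-1]
cv2.imwrite("pics/s2.png",cv2.convertScaleAbs(cv2.resize(a,None,fx=6,fy=6,interpolation=3),alpha=2.5))
E
```

```text
[[230.8736 246.8361]
 [230.2553 240.4005]
 [229.452  232.0397]
 [235.0714 245.3637]] [[305.2414 305.0168]
 [301.5316 266.403 ]
 [296.7121 216.2383]
 [330.4282 296.182 ]]
```

View pics/s2.png

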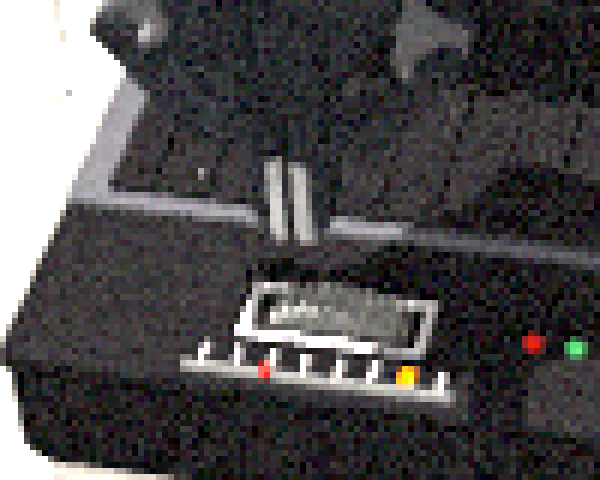

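```bash
python3 - <<'E'
from h import *
from scipy.spatial.transform import Rotation as R
s=get_state();q=s["ee_rot"];T=np.eye(4);T[:3,:3]=R.from_quat(q[[1,2,3,0]]).as_matrix();T[:3,3]=s["position"]
cw=imaging.camera_params("wrist");W=T@cw["T_tool_cam"];c=imaging.camera_params("scene")
uw=np.array([280,255.]);us=np.array([295,240])/6+[180,196]
f=lambda X:np.r_[proj([X],cw["camera_matrix"],W)[0]-uw,proj([X],c["camera_matrix"],c["cam_to_world"])[0]-us]
r=least_squares(f,s["position"],x_scale=.01);X=r.x;print(s["position"],X,r.fun,"tool:",T[:3,:3].T@(X-T[:3,3]))
E
```

```text
[0.4545 0.281  0.0955] [0.4452 0.2763 0.1171] [-0.1661  0.1109 -0.8514  0.3828] tool: [ 0.0104 -0.0001 -0.0216]
```

```bash
python3 -m inch '[{"claw":-1,"travel":[0,0,-0.01],"turn":0},{"claw":-1,"travel":[0,0,-0.02],"turn":0}]';python3 -m inch '[{"claw":-1,"travel":[0,0,-0.01],"turn":0},{"claw":-1,"travel":[0,0,-0.02],"turn":0}]';python3 -m inch '[{"claw":-1,"travel":[0,0,-0.01],"turn":0},{"claw":-1,"travel":[0,0,-0.02],"turn":0},{"claw":-1,"travel":[0,0,-0.02],"turn":0}]'
python3 - <<'E'
from h import *
a=imaging.get_image("wrist")[120:420,130:430,::-1];cv2.imwrite("pics/w3.png",cv2.convertScaleAbs(cv2.resize(a,None,fx=2,fy=2,interpolation=3),alpha=2))
E
```

```text
clock: 3.55
position: [0.4545, 0.281, 0.0914]
ee_rot: [0.0, -0.225, 0.974, 0.0]
contact_force: [-0.2, -0.5, 0.6]
width: -0.0001
gripper_force: 0.0
clock: 3.75
position: [0.4544, 0.2809, 0.0873]
ee_rot: [-0.0, -0.225, 0.974, 0.0]
contact_force: [0.0, -0.4, 0.6]
width: 0.0
gripper_force: 0.0
clock: 4.05
position: [0.4542, 0.2808, 0.0832]
ee_rot: [-0.0, -0.225, 0.974, -0.0]
contact_force: [0.1, 0.6, 0.2]
width: 0.0004
gripper_force: 0.0
```

View pics/w3.png

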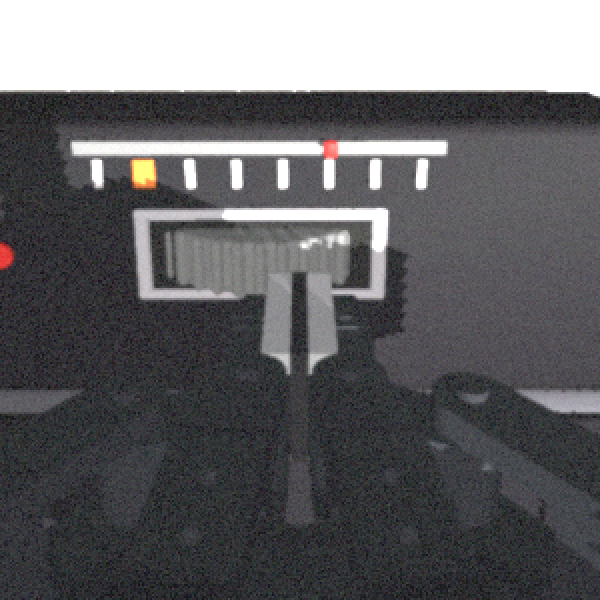

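The w3 view shows the fingertip at rows 270–290, col 300. It is above the wheel, about 10 mm left of its centre, and the pointer is still at click 2 (col 330). The shut fingertips end about 22 mm behind the stated TCP, so I'll keep going down with force checks.

```bash
python3 -m inch '[{"claw":-1,"travel":[0,0,-0.01],"turn":0},{"claw":-1,"travel":[0,0,-0.02],"turn":0},{"claw":-1,"travel":[0,0,-0.02],"turn":0}]' | grep -E "pos|cont";python3 -m inch '[{"claw":-1,"travel":[0,0,-0.01],"turn":0},{"claw":-1,"travel":[0,0,-0.02],"turn":0},{"claw":-1,"travel":[0,0,-0.02],"turn":0}]'| grep -E "pos|cont";python3 -m inch '[{"claw":-1,"travel":[0,0,-0.01],"turn":0},{"claw":-1,"travel":[0,0,-0.02],"turn":0},{"claw":-1,"travel":[0,0,-0.02],"turn":0}]'| grep -E "pos|cont"
```

```text
position: [0.4542, 0.2809, 0.0792]
contact_force: [0.2, 0.0, 0.7]
position: [0.4542, 0.2809, 0.0752]
contact_force: [-0.2, -0.6, 0.4]
position: [0.4542, 0.2808, 0.0712]
contact_force: [0.1, -0.3, -0.6]
```

```bash
python3 -m inch '[{"claw":-1,"travel":[0,0,-0.01],"turn":0},{"claw":-1,"travel":[0,0,-0.02],"turn":0},{"claw":-1,"travel":[0,0,-0.02],"turn":0}]' | grep -E "pos|cont";python3 -m inch '[{"claw":-1,"travel":[0,0,-0.01],"turn":0},{"claw":-1,"travel":[0,0,-0.01],"turn":0}]'| grep -E "pos|cont"
```

```text
position: [0.4543, 0.2809, 0.0672]
contact_force: [0.2, 0.6, 0.6]
position: [0.4543, 0.2809, 0.0653]
contact_force: [-0.2, -0.2, -0.3]
```

```bash
python3 -m inch '[{"claw":-1,"travel":[0,0,-0.005],"turn":0},{"claw":-1,"travel":[0,0,-0.01],"turn":0}]' | grep -E "pos|cont";python3 -m inch '[{"claw":-1,"travel":[0,0,-0.005],"turn":0},{"claw":-1,"travel":[0,0,-0.005],"turn":0}]'| grep -E "pos|cont"
```

```text
position: [0.4545, 0.281, 0.0635]
contact_force: [0.0, -0.2, 0.2]
position: [0.4545, 0.2811, 0.0631]
contact_force: [-0.8, 0.3, 3.9]
```

```bash
python3 -m inch '[{"claw":-1,"travel":[0,0,-0.0025],"turn":0},{"claw":-1,"travel":[0,0,-0.0025],"turn":0}]' | grep -E "pos|cont"
```

```text
position: [0.4546, 0.2811, 0.063]
contact_force: [-1.9, -1.8, 7.0]
```

```bash
python3 -m inch '[{"claw":-1,"travel":[0,0,-0.003],"turn":0},{"claw":-1,"travel":[0.009,-0.018,-0.003],"turn":0},{"claw":-1,"travel":[0.017,-0.036,-0.003],"turn":0}]' | grep -E "pos|cont"
cat > ptr.py <<'E'
from h import *
from scipy.spatial.transform import Rotation as R
# pointer y in the press frame (mm), from wrist image
def red(img,K,W,p):
    h=img.astype(float); 
    P=[(-.1115,y,.07) for y in np.arange(-50,51)/1e3]
    out=[]
    hsv=cv2.cvtColor(img,cv2.COLOR_RGB2HSV)
    uv=proj(press2w(p,P),K,W).round().astype(int)
    for y,(u,v) in zip(range(-50,51),uv):
        w=hsv[max(v-4,0):v+5,max(u,0):u+1].reshape(-1,3).astype(int)
        n=((w[:,1]>140)&(w[:,2]>70)&((w[:,0]<8)|(w[:,0]>172))).sum()
        out+= [y]*int(n)
    return out
p=[.5328,.3085,.4511]
s=get_state();q=s["ee_rot"];T=np.eye(4);T[:3,:3]=R.from_quat(q[[1,2,3,0]]).as_matrix();T[:3,3]=s["position"]
c=imaging.camera_params("wrist");o=red(imaging.get_image("wrist"),c["camera_matrix"],T@c["T_tool_cam"],p)
y=np.mean(o) if o else np.nan;print("pointer y",y,"n",len(o),"click",(42-y)/12)
print(s["position"],s["contact_force"])
E
python3 ptr.py
```

```text
position: [0.4578, 0.2747, 0.0634]
contact_force: [-3.2, -3.4, 13.3]
pointer y 7.0 n 27 click 2.9166666666666665
[0.4578 0.2747 0.0634] [-3.1984 -3.4275 13.2632]
```

```bash
python3 -m inch '[{"claw":-1,"travel":[0.008,-0.017,0],"turn":0},{"claw":-1,"travel":[0.016,-0.034,0],"turn":0},{"claw":-1,"travel":[0.024,-0.05,0],"turn":0}]' | grep -E "pos|cont"; python3 ptr.py
```

```text
position: [0.4631, 0.2639, 0.0629]
contact_force: [-1.7, 1.8, 7.6]
pointer y -9.0 n 27 click 4.25
[0.4631 0.2639 0.0629] [-1.7263  1.7915  7.5551]
```

```bash
python3 -m inch '[{"claw":-1,"travel":[0,0,0.05],"turn":0},{"claw":-1,"travel":[-0.0435,0.09,0.05],"turn":0},{"claw":-1,"travel":[-0.0435,0.09,0.03],"turn":0},{"claw":-1,"travel":[-0.0435,0.09,0.015],"turn":0},{"claw":-1,"travel":[-0.0435,0.09,0.01],"turn":0}]' | grep -E "pos|cont"; python3 ptr.py
```

```text
position: [0.4537, 0.2814, 0.0631]
contact_force: [-2.0, 0.5, 5.8]
pointer y -7.457142857142857 n 35 click 4.121428571428571
[0.4537 0.2814 0.0631] [-1.9774  0.4992  5.8086]
```

```bash
python3 -m inch '[{"claw":-1,"travel":[0,0,-0.004],"turn":0},{"claw":-1,"travel":[0.009,-0.018,-0.004],"turn":0},{"claw":-1,"travel":[0.017,-0.036,-0.004],"turn":0},{"claw":-1,"travel":[0.025,-0.052,-0.004],"turn":0}]' | grep -E "pos|cont"; python3 ptr.py
```

```text
position: [0.4588, 0.2715, 0.0635]
contact_force: [-3.7, 2.6, 8.6]
pointer y -22.4 n 30 click 5.366666666666667
[0.4588 0.2715 0.0635] [-3.6886  2.6093  8.6378]
```

```bash
python3 -m inch '[{"claw":-1,"travel":[0.006,-0.013,0],"turn":0},{"claw":-1,"travel":[0.012,-0.025,0],"turn":0}]' | grep -E "pos|cont"; python3 ptr.py;  python3 -m inch '[{"claw":-1,"travel":[0.012,-0.025,0.05],"turn":0},{"claw":-1,"travel":[0.012,-0.025,0.2],"turn":0},{"claw":-1,"travel":[0.012,-0.025,0.2],"turn":0}]' | grep -E "pos|cont"; python3 ptr.py
```

```text
position: [0.4617, 0.2657, 0.0634]
contact_force: [-0.7, -0.8, 4.4]
pointer y -31.41176470588235 n 34 click 6.117647058823529
[0.4617 0.2657 0.0634] [-0.7326 -0.8141  4.3733]
position: [0.4669, 0.2619, 0.1061]
contact_force: [0.5, 1.4, 0.6]
pointer y -31.285714285714285 n 21 click 6.107142857142857
[0.4669 0.2619 0.1061] [0.509  1.4374 0.5714]
```

```bash
python3 -m inch '[{"claw":-1,"travel":[0,0,0.25],"turn":0},{"claw":-1,"travel":[0,0,0.5],"turn":0},{"claw":-1,"travel":[0,0,0.75],"turn":0},{"claw":-1,"travel":[0,0,0.75],"turn":0},{"claw":-1,"travel":[0,0,0.75],"turn":0}]' | grep -E "pos|cont"; python3 ptr.py; python3 - <<'E'
from h import *
p=[.5328,.3085,.4511]
for L in (1.05,.95,.85,.7,.5,.3,.15,0):
    x=100-130*np.cos(L)+42*np.sin(L);z=80+130*np.sin(L)+42*np.cos(L)
    print(L,press2w(p,[((x+11)/1e3,0,z/1e3-.019)])[0])
a=imaging.get_image("top")[130:330,150:360,::-1];cv2.imwrite("pics/t3.png",cv2.convertScaleAbs(cv2.resize(a,None,fx=2.9,fy=2.9,interpolation=3),alpha=1.5))
E
```

```text
position: [0.4642, 0.2613, 0.2532]
contact_force: [-0.9, 0.3, -0.0]
pointer y -31.5 n 16 click 6.125
[0.4642 0.2613 0.2532] [-0.8959  0.2622 -0.0483]
1.05 [0.6073 0.3446 0.1947]
0.95 [0.5954 0.3388 0.1912]
0.85 [0.5839 0.3332 0.1864]
0.7 [0.5676 0.3253 0.1769]
0.5 [0.5481 0.3159 0.1602]
0.3 [0.5321 0.3082 0.1395]
0.15 [0.5227 0.3036 0.122 ]
0 [0.5157 0.3002 0.103 ]
```

```bash
python3 -m inch '[{"claw":-1,"travel":[0.2,0.12,0],"turn":0},{"claw":-1,"travel":[0.4,0.235,0],"turn":0},{"claw":-1,"travel":[0.6,0.35,0],"turn":0},{"claw":-1,"travel":[0.67,0.393,0],"turn":0},{"claw":-1,"travel":[0.67,0.393,0],"turn":0}]' | grep -E "pos|cont"; python3 -m inch '[{"claw":-1,"travel":[0,0,-0.1],"turn":0},{"claw":-1,"travel":[0,0,-0.15],"turn":0},{"claw":-1,"travel":[0,0,-0.2],"turn":0},{"claw":-1,"travel":[0,0,-0.2],"turn":0}]' | grep -E "pos|cont"
```

```text
position: [0.5988, 0.3405, 0.248]
contact_force: [-0.3, -0.5, -0.0]
position: [0.5961, 0.3391, 0.2106]
contact_force: [-0.6, -0.6, 0.5]
```

```bash
python3 -m inch '[{"claw":-1,"travel":[0,0,-0.05],"turn":0},{"claw":-1,"travel":[0,0,-0.1],"turn":0},{"claw":-1,"travel":[-0.06,-0.03,-0.123],"turn":0},{"claw":-1,"travel":[-0.1,-0.05,-0.147],"turn":0},{"claw":-1,"travel":[-0.142,-0.07,-0.17],"turn":0}]' | grep -E "pos|cont"
```

```text
position: [0.5699, 0.3261, 0.1785]
contact_force: [2.2, -0.3, 0.1]
```

```bash
python3 -m inch '[{"claw":-1,"travel":[-0.05,-0.023,-0.04],"turn":0},{"claw":-1,"travel":[-0.098,-0.046,-0.082],"turn":0},{"claw":-1,"travel":[-0.14,-0.066,-0.135],"turn":0},{"claw":-1,"travel":[-0.178,-0.085,-0.185],"turn":0},{"claw":-1,"travel":[-0.178,-0.085,-0.185],"turn":0}]' | grep -E "pos|cont"; python3 -m inch '[{"claw":-1,"travel":[-0.025,-0.012,-0.043],"turn":0},{"claw":-1,"travel":[-0.047,-0.023,-0.087],"turn":0},{"claw":-1,"travel":[-0.065,-0.031,-0.125],"turn":0},{"claw":-1,"travel":[-0.08,-0.038,-0.16],"turn":0},{"claw":-1,"travel":[-0.08,-0.038,-0.16],"turn":0}]' | grep -E "pos|cont"
```

```text
position: [0.5318, 0.3081, 0.1403]
contact_force: [0.3, -0.3, -0.7]
position: [0.5164, 0.3008, 0.1081]
contact_force: [1.2, -0.2, -0.4]
```

```bash
python3 -m inch '[{"claw":-1,"travel":[0,0,-0.01],"turn":0},{"claw":-1,"travel":[0,0,-0.02],"turn":0},{"claw":-1,"travel":[0,0,-0.02],"turn":0}]' | grep -E "pos|cont"; python3 -m inch '[{"claw":-1,"travel":[0,0,-0.005],"turn":0},{"claw":-1,"travel":[0,0,-0.01],"turn":0},{"claw":-1,"travel":[0,0,-0.01],"turn":0}]' | grep -E "pos|cont"
python3 - <<'E'
from h import *
a=imaging.get_image("scene")[140:290,170:330,::-1];cv2.imwrite("pics/s3.png",cv2.convertScaleAbs(cv2.resize(a,None,fx=4,fy=4,interpolation=3),alpha=2))
E
```

```text
position: [0.518, 0.3014, 0.1056]
contact_force: [-0.2, 0.4, -0.2]
position: [0.5179, 0.3014, 0.1039]
contact_force: [-0.4, -0.7, 0.9]
```

View pics/s3.png

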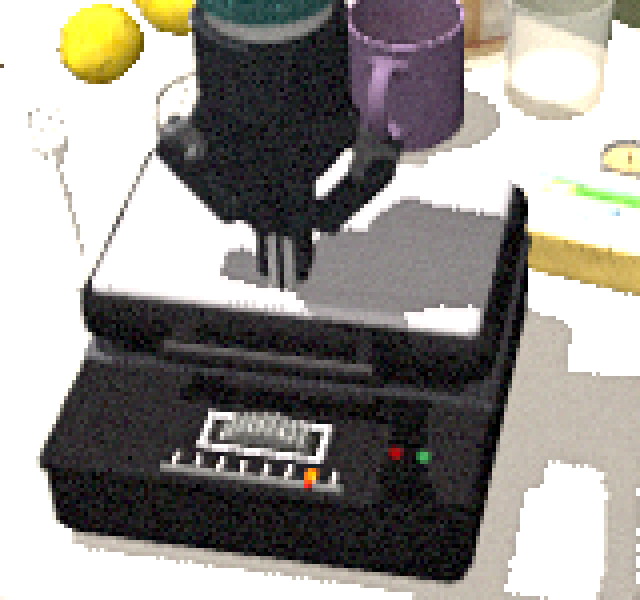

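s3 shows the lid nearly flat under the fingers at (285,270). The red pointer sits under the orange mark at (309,482), and the butter and glass look untouched. I'll press down until the force rises.

```bash
python3 -m inch '[{"claw":-1,"travel":[0,0,-0.005],"turn":0},{"claw":-1,"travel":[0,0,-0.01],"turn":0},{"claw":-1,"travel":[0,0,-0.01],"turn":0}]' | grep -E "pos|cont"; python3 -m inch '[{"claw":-1,"travel":[0,0,-0.005],"turn":0},{"claw":-1,"travel":[0,0,-0.01],"turn":0},{"claw":-1,"travel":[0,0,-0.01],"turn":0}]' | grep -E "pos|cont"
```

```text
position: [0.518, 0.3014, 0.1038]
contact_force: [-2.7, -1.3, 11.1]
position: [0.518, 0.3014, 0.1037]
contact_force: [-5.2, -2.5, 21.6]
```

```bash
python3 -m inch '[{"claw":-1,"travel":[0,0,0.05],"turn":0},{"claw":-1,"travel":[0,0,0.25],"turn":0},{"claw":-1,"travel":[-0.1,-0.05,0.45],"turn":0},{"claw":-1,"travel":[-0.2,-0.1,0.5],"turn":0},{"claw":-1,"travel":[-0.2,-0.1,0.5],"turn":0}]' | grep -E "clock|pos|cont"; python3 -m inch '[{"claw":-1,"travel":[0,0,0],"turn":0},{"claw":-1,"travel":[0,0,0],"turn":0}]'| grep cont; python3 ptr.py
python3 - <<'E'
from h import *
a=imaging.get_image("top")[80:350,150:360,::-1];cv2.imwrite("pics/t4.png",cv2.convertScaleAbs(cv2.resize(a,None,fx=2.2,fy=2.2,interpolation=3),alpha=1.4))
E
```

```text
clock: 13.15
position: [0.4768, 0.281, 0.2022]
contact_force: [-0.4, 0.3, -0.6]
contact_force: [-0.2, -0.2, -0.3]
pointer y -31.5 n 24 click 6.125
[0.4781 0.2814 0.1985] [-0.2245 -0.1688 -0.2916]
```

View pics/t4.png

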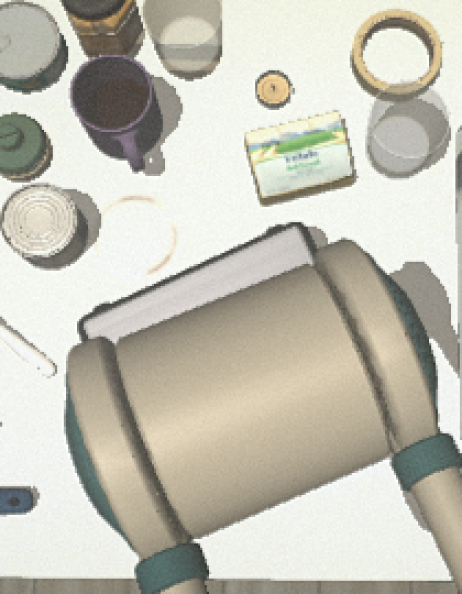

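The top view shows the butter at (300,155) and the glass unmoved. The arm is clear, the lid is shut and the pointer is in click 6, so I'm handing in.

```bash
python3 -c "from rig import ticket;print(ticket.sign_off())"
```

```text
the job is handed in; nothing more can be done
None
```

I handed the job in at about 13 s: the heat wheel rests in click 6 with the pointer on the orange mark, the lid is pressed down to its stop, and the butter and glass look unmoved; sign-off returned no verdict.

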